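# Sweep loose specimen caps into the bench tray

## Robot

A 7-joint arm with a two-finger parallel gripper is mounted at the origin on the work surface. World frame = base frame: x ahead of the robot, y to its left, z up, the work surface at z = 0. Lengths are in m, angles in rad, forces in N, time in s.
With the tool pointing down it reaches from about 0.4 to 0.85 m from the base axis. Payload 10.4 kg.
Tool frame: the origin (TCP) lies midway between the tips of the shut fingers; the grasp point (between the pads) lies 19 mm behind it; z points along the fingers, x is the direction in which the jaws open and shut, and the axes are right-handed (so a half turn about z gives the same grasp; the last joint's range is limited). The gripper opens to 87 mm and grips with 3 to 60 N. Pads are 19 mm wide; open, the fingers measure 117 mm over their backs; the gripper's body (75 mm by 190 mm) begins 51 mm behind the grasp point.
Start: joints at [-1.339, 0.332, -0.065, 1.46, 0.022, 1.35, -0.088], TCP at [0.158, 0.605, 0.223] pointing down, gripper open.
Joint ranges: [-2.6, 2.6], [-0.5, 2.12], [-1.47, 1.34], [0.16, 2.42], [-1.27, 4.41], [0.06, 2.06], [-2.6, 2.6]. Speed limits (rad/s): [2.22, 2.22, 2.79, 2.79, 3.14, 3.14, 3.14].

## Interface

Orientations are given as a unit quaternion [x, y, z, w].
In Python, from bench import r gives the robot as it stands. The module is installed in compiled form; this text tells all that it offers.
- The arm moves only by the tool play_rows, never from a script. Its argument "commands" is a list of rows, each a list of 7 numbers: the shift along the world's x, y, z in cm, then the turn, a rotation vector about the world's x, y, z in rad, then the finger opening in cm, from 0 to 8.7. A call has 1 to 20 rows; each row shifts and turns the commanded pose from where the row before left it; what a row does not reach is not made up. A row lasts 1/8 s, in which the tool goes at most 62.5 mm and 10.7 degrees, less where a joint would pass 70% of its speed; a pose out of reach is approached as far as the arm can. A call is refused whole if a number of a shift passes 6.25 or a number of a turn 0.188, either way. A call with a gripper value outside its range is refused whole. The fingers move at their own pace and stop on an object; "grip_force" is the grip in N (left out, the last holds). Time passes only in rows, so rows that do not move let the fingers close. It gives the time, the measured TCP pose, the force and the opening at its end, in the units of the state.
- r.read_state(): the state, without advancing time (a new reading comes with each control period).
- r.camera(name): name is "scene" or "top"; returns a dict with "img" (384x512x3 uint8, red, green, blue), "K" (3x3 intrinsics, pixels), "camera_from_world" (4x4, takes a point from world to camera coordinates). Camera axes: x right, y down, z forward; pixel columns grow to the right and rows downward; lengths in m; the calibration is good to about 2 mm. A picture is of the moment at which its call begins. There is no depth.
- r.close_job(): hands the job in, once; it reports no verdict.
The state is a dict: "time": time; "joint_positions": joint angles; "joint_vel": joint speeds; "joint_torque": joint torques, N m; "ee_pos": TCP position; "eef_rot": TCP orientation; "ft_force": force on the tool from outside, world axes, zero at the start; "torque": the same for the moment, N m; "width": finger opening in m.
Only numpy, scipy, OpenCV 4.12 (cv2) and the standard library are available. Lean on these libraries where they do the work, as an engineer would, in place of code of your own. Each camera call takes 0.05 s, during which the arm holds its last target. There are 200 camera calls.

## Task

Three loose screw caps lie on the lab bench in front of the low steel tray. Sweep all three along the bench with your fingertips, over the tray's ramp and completely into the tray, so that they lie flat on its floor; do not pick any of them up. Leave the closed specimen pots (which wear the same caps), the tube rack and the slide box standing where they are.

Things in the scene. Friction and masses are not known exactly. Their poses are not given: they have to be found in the camera images.
- tray: low steel tray fixed to the bench, 115 (x) by 246 mm (y). Origin at bench level; +x points into the tray, away from its open side. Floor 2 mm high from x = -45 to +52 mm, with a ramp along the open side from bench level at x = -60 to the floor at x = -45. Walls 25 mm high, inner faces at x = +52 and y = -120, +120 mm; the side walls (3 mm) start at x = -45 mm
- tray_mouth (a point): middle of the tray's open side, on the bench at the foot of the ramp (60 mm on the -x side of the tray's origin, same axes). The loose caps start 65 to 105 mm before it on its -x side, within 140 mm either side in y, in one loose row with a closed pot among them, neighbours about 85 mm apart
- cap1_center (a point): loose blue plastic screw cap lying flat on the bench, a disc 36 mm in diameter and 12 mm high, 11 to 18 g; this point is its centre, 6 mm above its underside
- cap2_center (a point): loose blue plastic screw cap lying flat on the bench, a disc 36 mm in diameter and 12 mm high, 11 to 18 g; this point is its centre, 6 mm above its underside
- cap3_center (a point): loose blue plastic screw cap lying flat on the bench, a disc 36 mm in diameter and 12 mm high, 11 to 18 g; this point is its centre, 6 mm above its underside
- cap1: the same loose cap as point cap1_center; origin at the centre of its underside
- cap2: the same loose cap as point cap2_center; origin at the centre of its underside
- cap3: the same loose cap as point cap3_center; origin at the centre of its underside
- pot1: a small closed specimen pot standing upright, 44 mm tall: white body 33 mm in diameter with the same blue 36 mm cap screwed on (cap from 32 to 44 mm height), about 60 g, tips easily; origin at the centre of its underside. Leave it alone; it stands in the same row as the loose caps, in any place of it
- pot2: a small closed specimen pot standing upright, 44 mm tall: white body 33 mm in diameter with the same blue 36 mm cap screwed on (cap from 32 to 44 mm height), about 60 g, tips easily; origin at the centre of its underside. Leave it alone; it stands beside the tray, on its -y side
- rack: white tube rack, an open grid box 130 x 64 mm and 57 mm tall, empty, standing beside the tray on its +y side; long side along its own x; origin at the centre of its underside. Leave it alone
- slidebox: grey box with black lid for microscope slides, 102 x 82 mm and 35 mm tall, beside the tray on its -y side; origin at the centre of its underside. Leave it alone
There are look-alikes about, which are no part of the job. What is shaped like the cap2 but orange, white or yellow is not meant.

How it is judged:
At the end, for the whole second after the job is handed in: Each of the three caps lies flat inside the tray: its centre more than 28 mm inside the foot of the ramp (tray x above -32 mm) and between the walls, its centre lower than 13 mm above the bench, at rest. Pots, rack and slide box upright and within 15 mm of where they started (x of cap1_center in the frame of tray between -0.032 and 0.05 m and y of cap1_center in the frame of tray between -0.118 and 0.118 m and height (world z) of each of cap1_center, cap2_center, cap3_center below 0.013 m and linear speed of each of cap1, cap2, cap3 below 0.01 m/s and x of cap2_center in the frame of tray between -0.032 and 0.05 m and y of cap2_center in the frame of tray between -0.118 and 0.118 m and x of cap3_center in the frame of tray between -0.032 and 0.05 m and y of cap3_center in the frame of tray between -0.118 and 0.118 m and distance of each of pot1, pot2, rack, slidebox from where it was at the start of the episode below 0.015 m and angle between each of pot1, pot2, rack, slidebox's own z axis and vertical below 0.15 rad); the robot touches nothing.
It fails at once if a loose cap is lifted: its centre rises more than 26 mm above the bench (height (world z) of any of cap1_center, cap2_center, cap3_center above 0.026 m).
It fails at once if a pot, the rack or the slide box is shoved more than 15 mm, tipped or lifted (distance of any of pot1, pot2, rack, slidebox from where it was at the start of the episode above 0.015 m or angle between any of pot1, pot2, rack, slidebox's own z axis and vertical above 0.3 rad).
It also fails if it takes over 58 s, if anything falls off the work surface, if the arm or the gripper's body presses on something with over 40 N, if the wrist force passes 120 N, or if a joint passes its speed limit or range.

## Working session

There is one attempt and no reset: what is moved stays moved. The work goes in short steps, Python scripts to look and compute and a tool call to move; the robot and the scene stay as the last step left them, time stands still between calls to the robot, and variables do not carry over. Pictures are saved under pics/ and viewed, about 8 in all and at most 12, crops included, and the job is handed in when it is done.

Besides the shell and the picture viewer there is one more tool, called after "Emit:" by a JSON object that holds its "method" and its "body". play_rows: Moves the arm, as the interface text tells. Its arguments: {"type":"object","properties":{"commands":{"type":"array","items":{"type":"array","items":{"type":"number"}}},"grip_force":{"type":"number"}},"required":["commands"]}

```bash
mkdir -p pics
cat > h.py <<'E'
import numpy as np,cv2
from bench import r
def grab(n,f):
    c=r.camera(n); cv2.imwrite(f,c['img'][:,:,::-1]); np.savez('cam_'+n,**c); return c
def px2w(c,u,v,z):
    K,T=c['K'],c['camera_from_world']; R,t=T[:3,:3],T[:3,3]
    d=R.T@np.linalg.solve(K,[u,v,1.]); o=-R.T@t
    return o+d*(z-o[2])/d[2]
def w2px(c,p):
    q=c['camera_from_world']@np.r_[p,1.]; q=c['K']@q[:3]; return q[:2]/q[2]
E
python3 - <<'E'
from h import *
s=r.read_state(); print(s)
for n in('top','scene'):
    c=grab(n,f'pics/{n}0.png'); T=c['camera_from_world'];print(n,-T[:3,:3].T@T[:3,3],T[:3,:3].round(2).tolist())
E
```

```text
{'time': 0.0, 'joint_positions': array([-1.33859758,  0.33288807, -0.06468556,  1.46096612,  0.02158182,
        1.34992553, -0.0884681 ]), 'joint_vel': array([-0.0007473 , -0.00038706,  0.00034272, -0.00044405, -0.0004415 ,
        0.00225941,  0.00033689]), 'joint_torque': array([ 6.29950773e-04, -6.23242235e+01,  2.52855301e-02, -3.89893484e+01,
       -6.12175092e-02,  3.98166175e-02,  1.30844728e-04]), 'ee_pos': array([0.15743815, 0.60442233, 0.22173196]), 'eef_rot': array([ 7.91206468e-01,  6.11548664e-01, -5.72230182e-04,  4.78933556e-04]), 'ft_force': array([ 0.38018332, -0.30655087, -0.26860285]), 'torque': array([ 0.05116954, -0.04060394,  0.0096746 ]), 'width': 0.0869691682617319}
top [0.4714956  0.03249998 0.96361154] [[0.01, -1.0, 0.01], [-1.0, -0.01, -0.1], [0.1, -0.01, -1.0]]
scene [1.22759404 0.03226763 0.70692511] [[-0.04, 1.0, -0.0], [0.71, 0.03, -0.7], [-0.7, -0.03, -0.71]]
```

View pics/top0.png

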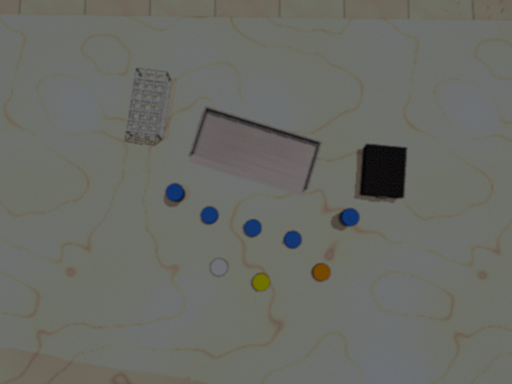

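View pics/scene0.png

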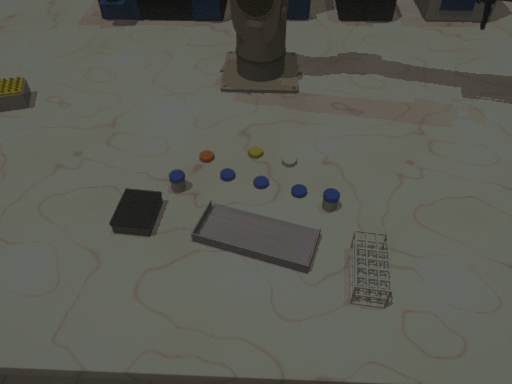

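Both pictures show the same layout. In the top view the loose blue caps are at about (209,215), (252,228) and (292,240). The pots, which show a body and shadow, are at (175,192) and (349,217). The look-alikes are white (219,267), yellow (261,282) and orange (321,272). I'll check these in a close crop and measure.

Run:
```python
from h import *
c=dict(np.load('cam_top.npz')); im=c['img']
k=im[95:295,120:380][:,:,::-1]; k=cv2.convertScaleAbs(cv2.resize(k,None,fx=3,fy=3,interpolation=cv2.INTER_CUBIC),alpha=1.8)
cv2.imwrite('pics/crop1.png',k)
for n,zc in(('top',.012),('scene',.012)):
    c=dict(np.load(f'cam_{n}.npz')); h=cv2.cvtColor(c['img'],cv2.COLOR_RGB2HSV)
    m=cv2.inRange(h,(100,150,50),(130,255,255)); N,_,st,ce=cv2.connectedComponentsWithStats(m)
    for s,p in zip(st[1:],ce[1:]):
        if s[4]>30: print(n,p.round(1),s[4],'z12',px2w(c,*p,.012)[:2].round(4),'z44',px2w(c,*p,.044)[:2].round(4))
```

```text
top [174.6 192. ] 230 z12 [0.5701 0.174 ] z44 [0.5668 0.1692]
top [209.  214.7] 201 z12 [0.525 0.104] z44 [0.5232 0.1016]
top [349.4 216.8] 227 z12 [ 0.5234 -0.1778] z44 [ 0.5216 -0.1708]
top [252.3 227.4] 202 z12 [0.5003 0.017 ] z44 [0.4993 0.0175]
top [292.3 239.2] 203 z12 [ 0.4775 -0.0631] z44 [ 0.4773 -0.0599]
scene [300.  189.3] 37 z12 [0.5288 0.1066] z44 [0.561  0.1032]
scene [331.4 193.5] 83 z12 [0.5394 0.1766] z44 [0.5711 0.17  ]
```

View pics/crop1.png

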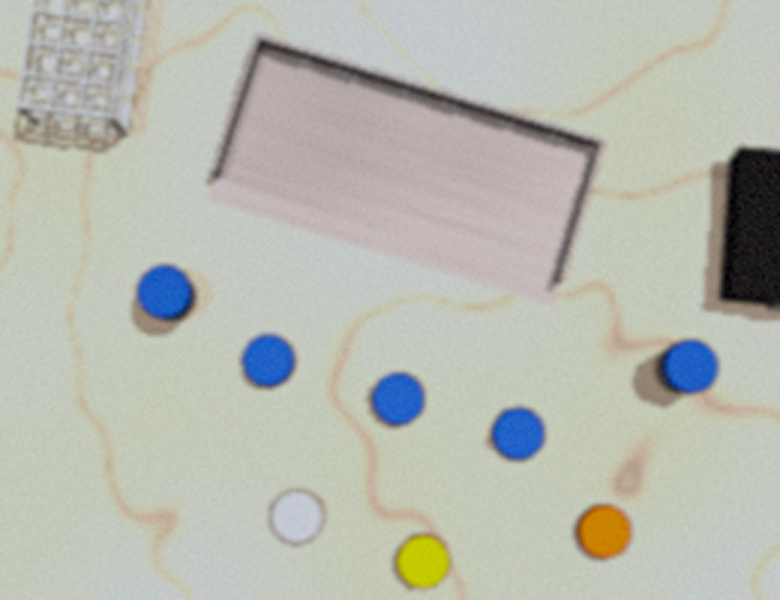

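The crop confirms it. The three loose caps sit at crop (268,361), (398,399) and (517,433). The pots, which cast a shadow, are at (165,292) and (690,366). The ramp foot runs from (210,195) to (551,300), and the wall's back corners are at (261,40) and (598,145).

Run:
```python
from h import *
c=dict(np.load('cam_top.npz'))
P=lambda x,y,z:px2w(c,120+x/3-.33,95+y/3-.33,z)[:2]
L,R=P(210,195,0),P(551,300,0); BL,BR=P(260,40,.025),P(599,144,.025)
print(L,R,BL,BR,'len',np.linalg.norm(L-R),np.linalg.norm(BL-BR),np.linalg.norm(BL-L),np.linalg.norm(BR-R))
y=(L-R+BL-BR);y/=np.linalg.norm(y);x=np.array([y[1],-y[0]])
o=((L+R)/2+60*x/1000+(BL+BR)/2-.055*x)/2
print('o',o,'x',x,'yaw',np.arctan2(x[1],x[0]), (L+R)/2+.06*x,(BL+BR)/2-.055*x)
for n,p in dict(A=(.525,.104),B=(.5003,.017),C=(.4775,-.0631),pot1=(.5668,.1692),pot2=(.5216,-.1708)).items():
    d=np.array(p)-o;print(n,d@x,d@y)
np.savez('tray',o=o,x=x,y=y)
```

```text
[0.638386   0.14640611] [ 0.5683464  -0.08686447] [0.74005568 0.11195831] [ 0.67122968 -0.11629461] len 0.24355842860327026 0.23840388746588143 0.10734697715574641 0.10700982179065845
o [0.65689842 0.01308102] x [ 0.95759266 -0.28812549] yaw -0.29226873263961284 [0.66082176 0.01248329] [0.65297508 0.01367876]
A -0.15250103398794979 0.0490600478911495
B -0.15108665538642385 -0.041367213115537795
C -0.14984091658605303 -0.12463964633831116
pot1 -0.13125944248436175 0.12353873471090143
pot2 -0.07657996535053778 -0.21506604195412382
```

Tray-frame layout:
- **Caps:** all about 91 mm before the ramp foot, at y = +49 (A), -41 (B) and -125 mm (C). C is outside the side wall, so its sweep must go diagonally.
- **Pots:** one is at y = +124 in the row, the other is beside the tray.

I'll use the two fingertips 26 mm apart as a fork behind each cap. First I move behind A.

Emit:
{"method": "play_rows", "body": {"commands": [[2.3, -3.48, 0, 0, 0, -0.003, 2.6], [2.3, -3.48, 0, 0, 0, -0.003, 2.6], [2.3, -3.48, 0, 0, 0, -0.003, 2.6], [2.3, -3.48, 0, 0, 0, -0.003, 2.6], [2.3, -3.48, 0, 0, 0, -0.003, 2.6], [2.3, -3.48, 0, 0, 0, -0.003, 2.6], [2.3, -3.48, 0, 0, 0, -0.003, 2.6], [2.3, -3.48, 0, 0, 0, -0.003, 2.6], [2.3, -3.48, 0, 0, 0, -0.003, 2.6], [2.3, -3.48, 0, 0, 0, -0.003, 2.6], [2.3, -3.48, -2, 0, 0, -0.003, 2.6], [2.3, -3.48, -2, 0, 0, -0.003, 2.6], [2.3, -3.48, -3, 0, 0, -0.001, 2.6], [2.3, -3.48, -3, 0, 0, 0, 2.6], [0, 0, 0, 0, 0, 0, 2.6], [0, 0, 0, 0, 0, 0, 2.6], [0, 0, 0, 0, 0, 0, 2.6]]}}

```text
time: 2.22
ee_pos: [0.4794, 0.1189, 0.1232]
eef_rot: [0.802, 0.598, 0.001, -0.0]
ft_force: [-0.6, -0.4, -0.8]
width: 0.0257
```

Emit:
{"method": "play_rows", "body": {"commands": [[0, 0, -3, 0, 0, 0, 2.6], [0, -0.1, -3, 0, 0, 0, 2.6], [0, 0, -3, 0, 0, 0, 2.6], [0, 0, -1.5, 0, 0, 0, 2.6], [0, 0, -1.1, 0, 0, 0, 2.6], [0, 0, 0, 0, 0, 0, 2.6], [0, 0, 0, 0, 0, 0, 2.6]]}}

```text
time: 3.1
ee_pos: [0.4801, 0.1169, 0.0074]
eef_rot: [0.802, 0.597, 0.001, 0.0]
ft_force: [0.0, 0.0, 0.0]
width: 0.0259
```

Run:
```python
from h import *
c=grab('top','pics/top1.png'); s=grab('scene','pics/scene1.png')
st=r.read_state(); print(st['ee_pos'],st['ft_force'])
a=c['img'][130:300,140:340][:,:,::-1]; b=s['img'][110:260,150:350][:,:,::-1]
f=lambda q:cv2.convertScaleAbs(cv2.resize(q,(600,int(q.shape[0]*3)),interpolation=cv2.INTER_CUBIC),alpha=1.8)
cv2.imwrite('pics/c2.png',cv2.resize(np.vstack([f(a),f(b)]),None,fx=.62,fy=.62))
```

```text
[0.48007345 0.11687289 0.00732178] [-0.48512946  0.78307243 -0.3774663 ]
```

View pics/c2.png

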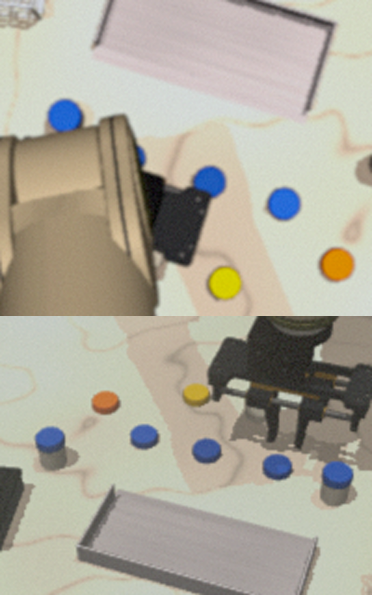

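The fork (scene crop 286,443) sits squarely behind cap A (277,466) and is clear of the pot. Now I sweep A, back off and lift.

Emit:
{"method": "play_rows", "body": {"commands": [[1.5, -0.41, 0, 0, 0, 0, 2.6], [1.5, -0.41, 0, 0, 0, 0, 2.6], [1.5, -0.41, 0, 0, 0, 0, 2.6], [1.5, -0.41, 0, 0, 0, 0, 2.6], [1.5, -0.41, 0, 0, 0, 0, 2.6], [1.5, -0.41, 0, 0, 0, 0, 2.6], [1.5, -0.41, 0, 0, 0, 0, 2.6], [1.5, -0.41, 0, 0, 0, 0, 2.6], [1.5, -0.41, 0, 0, 0, 0, 2.6], [1.5, -0.41, 0, 0, 0, 0, 2.6], [1.5, -0.41, 0, 0, 0, 0, 2.6], [1.5, -0.41, 0, 0, 0, 0, 2.6], [0.7, -0.2, 0, 0, 0, 0, 2.6], [0, 0, 0, 0, 0, 0, 2.6], [0, 0, 0, 0, 0, 0, 2.6], [-1.9, 0.6, 0, 0, 0, 0, 2.6], [0, 0, 2, 0, 0, 0, 2.6], [0, 0, 4, 0, 0, 0, 2.6], [0, 0, 0, 0, 0, 0, 2.6]]}}

```text
time: 5.58
ee_pos: [0.6506, 0.0715, 0.0718]
eef_rot: [0.802, 0.597, 0.003, 0.002]
ft_force: [0.8, -0.3, 0.6]
width: 0.0262
```

```bash
cat > chk.py <<'E'
from h import *
t=np.load('tray.npz')
def tr(p): d=np.array(p)[:2]-t['o']; return (d@t['x'],d@t['y'])
c=grab('top','pics/t.png'); s=grab('scene','pics/s.png')
for n,c,a in(('top',c,100),('scene',s,25)):
    m=cv2.inRange(cv2.cvtColor(c['img'],cv2.COLOR_RGB2HSV),(100,120,40),(130,255,255))
    N,_,st,ce=cv2.connectedComponentsWithStats(m)
    for q,p in zip(st[1:],ce[1:]):
        if q[4]>a and p[1]>100: print(n,p.round(1),q[4],np.round(tr(px2w(c,*p,.012)),4))
e=r.read_state(); print(e['time'],e['ee_pos'],tr(e['ee_pos']))
E
python3 chk.py
```

```text
top [349.5 216.9] 239 [-0.073  -0.2216]
top [292.2 239.2] 211 [-0.1499 -0.1244]
scene [226.9 173.2] 97 [-0.1453 -0.1239]
scene [176.4 174.7] 109 [-0.1018 -0.2342]
scene [257.6 179.3] 34 [-0.1492 -0.0487]
scene [278.3 245.4] 190 [0.0195 0.0525]
5.675 [0.64838054 0.0714751  0.06810114] (np.float64(-0.024981478425005973), np.float64(0.05346351913880556))
```

A is in the tray at (+20, +53) mm. Next is B.

Emit:
{"method": "play_rows", "body": {"commands": [[-3.9, -0.8, 0.3, 0, 0, 0, 2.6], [-3.9, -0.8, 0, 0, 0, 0, 2.6], [-3.9, -0.8, 0, 0, 0, 0, 2.6], [-3.9, -0.8, 0, 0, 0, 0, 2.6], [-3.9, -0.8, 0, 0, 0, 0, 2.6], [0, 0, 0, 0, 0, 0, 2.6], [0, 0, -2, 0, 0, 0, 2.6], [0, 0, -2.5, 0, 0, 0, 2.6], [0, 0, -2.2, 0, 0, 0, 2.6], [0, 0, 0, 0, 0, 0, 2.6], [0, 0, 0, 0, 0, 0, 2.6]]}}

```text
time: 7.05
ee_pos: [0.4529, 0.0314, 0.0024]
eef_rot: [0.802, 0.597, -0.0, 0.0]
ft_force: [-0.7, -0.6, 1.1]
width: 0.026
```

```bash
python3 chk.py
```

```text
top [232.7 136.1] 216 [0.0147 0.0518]
top [174.5 192.1] 240 [-0.1297  0.1291]
top [349.4 216.9] 241 [-0.0731 -0.2214]
top [292.6 239.1] 200 [-0.1494 -0.125 ]
scene [226.8 173.3] 96 [-0.1449 -0.124 ]
scene [176.3 174.7] 110 [-0.1017 -0.2343]
scene [260.8 180.9] 105 [-0.1465 -0.04  ]
scene [331.2 194. ] 135 [-0.1578  0.1227]
scene [278.4 245.2] 183 [0.0188 0.0525]
7.15 [0.45286789 0.03148339 0.00269991] (np.float64(-0.2006803245075821), np.float64(-0.04116442580202768))
```

Emit:
{"method": "play_rows", "body": {"commands": [[0, 0, 0.45, 0, 0, 0, 2.6], [1.49, -0.21, 0, 0, 0, 0, 2.6], [1.49, -0.21, 0, 0, 0, 0, 2.6], [1.49, -0.21, 0, 0, 0, 0, 2.6], [1.49, -0.21, 0, 0, 0, 0, 2.6], [1.49, -0.21, 0, 0, 0, 0, 2.6], [1.49, -0.21, 0, 0, 0, 0, 2.6], [1.49, -0.21, 0, 0, 0, 0, 2.6], [1.49, -0.21, 0, 0, 0, 0, 2.6], [1.49, -0.21, 0, 0, 0, 0, 2.6], [1.49, -0.21, 0, 0, 0, 0, 2.6], [1.49, -0.21, 0, 0, 0, 0, 2.6], [1.49, -0.21, 0, 0, 0, 0, 2.6], [1.2, -0.2, 0, 0, 0, 0, 2.6], [0.3, -0.1, 0, 0, 0, 0, 2.6], [0, 0, 0, 0, 0, 0, 2.6], [-1.9, 0.6, 0, 0, 0, 0, 2.6], [0, 0, 2, 0, 0, 0, 2.6], [0, 0, 4.5, 0, 0, 0, 2.6], [0, 0, 0, 0, 0, 0, 2.6]]}}

```text
time: 9.65
ee_pos: [0.6305, 0.009, 0.0775]
eef_rot: [0.802, 0.597, 0.003, 0.002]
ft_force: [-0.8, -0.4, 0.0]
width: 0.026
```

```bash
python3 chk.py
```

```text
top [174.5 192.1] 238 [-0.1296  0.1292]
top [349.4 216.8] 241 [-0.0729 -0.2213]
scene [176.4 174.7] 109 [-0.102  -0.2343]
scene [331.7 193.9] 126 [-0.1586  0.1238]
scene [248. 236.] 168 [ 0.0164 -0.0133]
scene [278.4 245.4] 188 [0.0194 0.0527]
9.75 [0.62817977 0.00921134 0.07357805] (np.float64(-0.026385811802422093), np.float64(-0.011980153928667069))
```

B is in at (+16, -13) mm. C comes next: straight to contact, then diagonally inward past the wall end, then straight in.

Emit:
{"method": "play_rows", "body": {"commands": [[-3.92, -1.17, 0, 0, 0, 0, 2.6], [-3.92, -1.17, 0, 0, 0, 0, 2.6], [-3.92, -1.17, 0, 0, 0, 0, 2.6], [-3.92, -1.17, 0, 0, 0, 0, 2.6], [-3.92, -1.17, 0, 0, 0, 0, 2.6], [0, 0, 0, 0, 0, 0, 2.6], [0, 0, -2, 0, 0, 0, 2.6], [0, 0, -2.5, 0, 0, 0, 2.6], [0, 0, -2.1, 0, 0, 0, 2.6], [0, 0, 0, 0, 0, 0, 2.6], [0, 0, 0, 0, 0, 0, 2.6]]}}

```text
time: 11.12
ee_pos: [0.4319, -0.0493, 0.0066]
eef_rot: [0.802, 0.597, 0.0, 0.0]
ft_force: [0.4, 0.8, 0.6]
width: 0.026
```

```bash
python3 chk.py
```

```text
top [232.6 136.2] 216 [0.0144 0.0518]
top [262.8 146.4] 218 [ 0.0125 -0.0131]
top [174.6 192.1] 241 [-0.1297  0.129 ]
top [349.4 216.8] 242 [-0.0729 -0.2215]
scene [227.  173.4] 102 [-0.1447 -0.1235]
scene [176.4 174.8] 109 [-0.1016 -0.234 ]
scene [331.2 194. ] 132 [-0.1579  0.1227]
scene [248.2 235.9] 169 [ 0.0162 -0.013 ]
scene [278.3 245.3] 185 [0.0192 0.0525]
11.225 [ 0.4321067  -0.04918583  0.00686675] (np.float64(-0.19731823644577756), np.float64(-0.124394504192064))
```

Emit:
{"method": "play_rows", "body": {"commands": [[1.2, -0.36, 0, 0, 0, 0, 2.6], [1.2, -0.36, 0, 0, 0, 0, 2.6], [1.17, 0.28, 0, 0, 0, 0, 2.6], [1.17, 0.28, 0, 0, 0, 0, 2.6], [1.17, 0.28, 0, 0, 0, 0, 2.6], [1.17, 0.28, 0, 0, 0, 0, 2.6], [1.17, 0.28, 0, 0, 0, 0, 2.6], [1.17, 0.28, 0, 0, 0, 0, 2.6], [1.17, 0.28, 0, 0, 0, 0, 2.6], [1.17, 0.28, 0, 0, 0, 0, 2.6], [0, 0, 0, 0, 0, 0, 2.6]]}}

```text
time: 12.6
ee_pos: [0.5498, -0.0338, 0.0061]
eef_rot: [0.802, 0.597, 0.0, 0.0]
ft_force: [-0.3, 0.1, -0.3]
width: 0.026
```

```bash
python3 chk.py
```

```text
top [232.7 136.2] 217 [0.0145 0.0517]
top [260.2 145.6] 132 [ 0.0125 -0.0076]
top [174.6 192.1] 241 [-0.1297  0.129 ]
top [349.4 216.8] 240 [-0.0729 -0.2214]
scene [176.3 174.9] 116 [-0.1013 -0.2342]
scene [331.1 194. ] 135 [-0.1578  0.1225]
scene [234.1 202.4] 131 [-0.0625 -0.0741]
scene [248.1 236. ] 170 [ 0.0163 -0.013 ]
scene [278.4 245.2] 184 [0.0189 0.0525]
12.7 [ 0.54868518 -0.03423842  0.00592328] (np.float64(-0.08999026415677644), np.float64(-0.07649174552711749))
```

C is nested in the fork at about (-65, -75) mm, clear of the wall end. Straight in now, then back off and lift well clear.

Emit:
{"method": "play_rows", "body": {"commands": [[1.2, -0.36, 0.1, 0, 0, 0, 2.6], [1.2, -0.36, 0, 0, 0, 0, 2.6], [1.2, -0.36, 0, 0, 0, 0, 2.6], [1.2, -0.36, 0, 0, 0, 0, 2.6], [1.2, -0.36, 0, 0, 0, 0, 2.6], [1.2, -0.36, 0, 0, 0, 0, 2.6], [0.6, -0.18, 0, 0, 0, 0, 2.6], [0.3, -0.09, 0, 0, 0, 0, 2.6], [0, 0, 0, 0, 0, 0, 2.6], [-1.9, 0.6, 0, 0, 0, 0, 2.6], [0, 0, 2, 0, 0, 0, 2.6], [0, 0, 4.5, 0, 0, 0, 2.6], [-5, 0, 3, 0, 0, 0, 2.6], [-5, 0, 3, 0, 0, 0, 2.6], [-5, 2, 3, 0, 0, 0, 2.6], [-3, 4, 0, 0, 0, 0, 2.6], [0, 5, 0, 0, 0, 0, 2.6], [0, 5, 0, 0, 0, 0, 2.6], [0, 5, 0, 0, 0, 0, 2.6], [0, 0, 0, 0, 0, 0, 2.6]]}}

```text
time: 15.2
ee_pos: [0.4311, 0.1612, 0.1636]
eef_rot: [0.801, 0.599, 0.001, -0.0]
ft_force: [-0.9, -2.4, -0.5]
width: 0.026
```

```bash
python3 chk.py
python3 - <<'E'
import cv2,numpy as np
a=cv2.imread('pics/t.png')[90:290,120:380];b=cv2.imread('pics/s.png')[130:300,90:350]
cv2.imwrite('pics/fin.png',cv2.convertScaleAbs(cv2.resize(np.vstack([a,b]),None,fx=1.6,fy=1.6,interpolation=cv2.INTER_CUBIC),alpha=1.8))
E
```

```text
top [232.7 136.1] 216 [0.0145 0.0517]
top [262.7 146.4] 213 [ 0.0124 -0.013 ]
top [293.  154.9] 219 [ 0.014  -0.0769]
top [174.5 192.1] 240 [-0.1297  0.1291]
top [349.4 216.9] 240 [-0.0731 -0.2214]
scene [176.4 174.7] 109 [-0.102  -0.2343]
scene [331.2 194. ] 137 [-0.1578  0.1227]
scene [219.1 228.5] 150 [ 0.0173 -0.0769]
scene [248.1 235.8] 166 [ 0.016  -0.0133]
scene [278.4 245.2] 184 [0.0189 0.0525]
15.3 [0.43154759 0.15731751 0.16315947] (np.float64(-0.257352504732669), np.float64(0.07319048013278816))
```

View pics/fin.png

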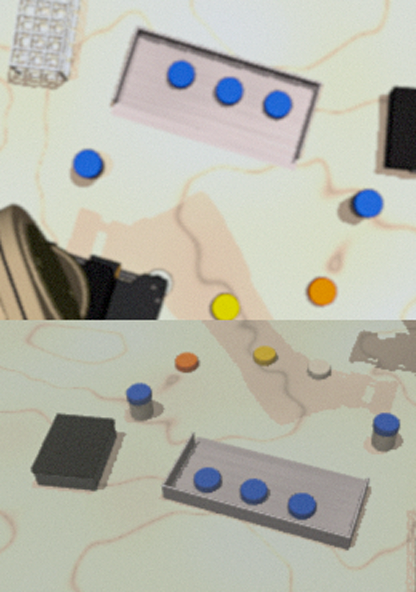

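All three caps lie flat in the tray, at (181,74), (228,91) and (277,103) in the upper view. The pots, rack and slide box are in their old places, and the arm is clear.

```bash
python3 -c "
from bench import r
print(r.close_job())"
```

```text
the job is handed in; nothing more can be done
None
```

I swept the three loose blue caps into the tray one at a time, using the two fingertips 26 mm apart as a fork, without picking any up. I handed the job in at about 15 s; handing in gives no verdict.

- **Caps:** the last images put them at about (+14, +52), (+12, −13) and (+14, −77) mm in the tray frame, flat on the floor. The limits are −32 to +50 mm in x and ±118 mm in y.
- **Pots:** their image positions match the start to within about 0.1 px.
- **Rack and slide box:** I checked these by eye only; they stand where they were.
- **Arm:** it was about 16 cm up and touching nothing.
- **Disagreements:** the two cameras differ by 3–5 mm on the caps' x. My measured tray outline came out 2–8 mm short of the given sizes. Both are well inside the margins, and no check failed.

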